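Park a ballast bar heavy end down

ROBOT

A 7-joint arm with a two-finger parallel gripper is mounted at the origin on the work surface. World frame = base frame: x ahead of the robot, y to its left, z up, the work surface at z = 0. Lengths are in m, angles in rad, forces in N, time in s.
With the tool pointing down it reaches from about 0.4 to 0.85 m from the base axis. Payload 10.4 kg.
Tool frame: the origin (TCP) lies at the very end of the fingers, on their centre line; the grasp point (between the pads) lies 19 mm behind it (robot.pinch_z is the distance from the TCP to the grasp point, in m); z points along the fingers, y is the direction in which the jaws open and shut (so a half turn about z gives the same grasp; the last joint's range is limited). The gripper opens to 85 mm and grips with 20 to 120 N. Pads are 22 mm wide; open, the fingers measure 114 mm over their backs; the gripper's body (76 mm by 85 mm) begins 54 mm behind the grasp point. The pads swing forward as they close: fully open they stand 13 mm farther back than shut.
Start: joints at [-1.253, 0.332, -0.065, 1.46, 0.022, 1.35, -0.088], TCP at [0.209, 0.589, 0.231] pointing down, gripper open.
Joint ranges: [-2.6, 2.6], [-0.5, 2.12], [-1.47, 1.34], [0.16, 2.42], [-1.27, 4.41], [0.06, 2.06], [-2.6, 2.6]. Speed limits (rad/s): [2.22, 2.22, 2.79, 2.79, 3.14, 3.14, 3.14].

INTERFACE

Orientations are given as a unit quaternion [x, y, z, w].
In Python, from station import robot gives the robot as it stands.
- The arm moves only by the tool carry_out, never from a script. Its argument "deltas" is a list of rows, each a list of 5 numbers: the shift along the tool's x, y, z in cm, then the turn about the tool's z in degrees, then the opening, from 0 (shut) to 1 (fully open). A call has 1 to 8 rows; each row is the pose to reach, as a shift and turn from the pose commanded when the call began, along the tool's axes at that moment; what a row does not reach only later rows make up. A row lasts 1/10 s, in which the tool goes at most 50 mm and 8.59 degrees, less where a joint would pass 70% of its speed; a pose out of reach is approached as far as the arm can. A call with a gripper value outside its range is refused whole. The fingers move at their own pace and stop on an object; "squeeze" is the grip in N (left out, the last holds). Time passes only in rows, so rows that repeat a pose let the fingers close. It gives the time, the measured TCP pose, the force and the opening at its end, in the units of the state.
- robot.observe(): the state, without advancing time (a new reading comes with each control period).
- robot.read_camera(name): name is "scene" or "top" or "wrist"; returns (picture, depth): 420x560x3 uint8, red, green, blue; 420x560 float32, m along the optical axis (not along the pixel's ray), 0 where there is no reading.
- robot.camera_params(name): a dict with "mtx" (3x3 intrinsics, pixels), "world_to_cam" (4x4, takes a point from world to camera coordinates). Camera axes: x right, y down, z forward; pixel columns grow to the right and rows downward; lengths in m; the calibration is good to about 2 mm. The wrist camera is an equidistant fisheye: a pixel r from the principal point sees the ray r / f radians off the axis. A picture is of the moment at which its call begins: read the wrist's pose just before it. camera_params takes no time and is no camera call; for the wrist camera it gives the pose at the moment of the call.
- robot.close_job(): hands the job in, once; it reports no verdict.
Trained networks look in the newest picture that a camera, given by its name, has taken for a name from the list of things; names that differ only in an ending like _2 or _b are one class to them, and where a whole thing is asked for, a point or a joint stands for the part that bears it (a point fixed in the world has none). Each returns a list of dicts, best first, with "score" (0 to 1); they miss things now and then, are a little off and sometimes report something else, mostly with a low value. They report only what shows in the picture. A call takes as long as a camera call. They do not tell look-alikes from the thing itself.
- robot.spot_in(camera, thing): "rect" ([left, top, right, bottom] in pixels, round what is visible of it).
- robot.tip_of(camera, thing): "location" ([column, row] in pixels: a listed point, or the origin of a listed thing).
The state is a dict: "time_s": time; "q": joint angles; "qd": joint speeds; "effort": joint torques, N m; "tool_pos": TCP position; "tcp_rot": TCP orientation; "ft_force": force on the tool from outside, world axes, zero at the start; "torque": the same for the moment, N m; "finger_gap": opening from 0.0 (shut) to 1.0 (fully open).
Only numpy, scipy, OpenCV 4.12 (cv2) and the standard library are available. Lean on these libraries where they do the work, as an engineer would, in place of code of your own. Each camera call takes 0.05 s, during which the arm holds its last target. There are 200 camera calls.

TASK

Two identical long black ballast bars lie on the soldering bench, each with a hidden slug in one end. Pick up one of them (either will do) by its middle, feel which end is the heavy one, and lay it in whichever cradle of the two-way rest you like so that the heavy end is at the bottom, close to the foot stop, and the bar lies along the trough and stays there. Leave the other long bar where it is.

Things in the scene. Friction and masses are not known exactly. Their poses are not given: they have to be found in the camera images.
- bar_a_mid (a point): long ballast bar lying on the bench: square black plastic bar, 200 x 26 x 26 mm, 0.13-0.24 kg, same aluminium cap at both ends. A hidden slug in one unmarked end puts the centre of mass 58 mm from the middle; level, gripped at its middle, that end pulls down with 0.07-0.14 N m. Point: the bar's centre, 13 mm above the bench; x along the bar, z up. (A 100 mm bar of the same section is a bystander.)
- bar_b_mid (a point): the other long ballast bar, same looks, size, weight, point and axes as bar_a_mid. Its slug too is hidden in one end, but not at the same end of x in both bars. A bar laid in a cradle heavy end up tips out.
- seat_left (a point): left cradle of the fixed two-way rest: two aluminium troughs in a V, feet at the middle, rising outwards to left and right at 30 degrees. Point: where the centre of a 200 mm bar lies when home, lower end against the foot stop; 82 mm above the bench, 110 mm left of the rest's middle. x points down the slope to the foot, y level across, z square to the slope, up. Trough floor at z = -13 mm.
- seat_right (a point): right cradle of the rest, 110 mm right of its middle; point and axes as for seat_left (x down its own slope). Both troughs: 38 mm wide inside, sides 15 mm high with flared lips, 18 mm high foot stop at x = 100 mm; trough ends at x = 25 mm, so the bar's middle and upper half stand free and it can be held at its middle, tool square to the slope. Rest's base 80 x 200 mm.
Mind the look-alikes: they are no part of the job. Leave any orange look-alike of the part that bears bar_b_mid alone.

How it is judged:
By the outcome, as a careful person would: the job done as asked, in the order asked, and still so for the second after the job is handed in, with the robot touching nothing.
It also fails if it takes over 42 s, if anything falls off the work surface, if the arm or the gripper's body presses on something with over 40 N, if the wrist force passes 120 N, or if a joint passes its speed limit or range.

## Working session

There is one attempt and no reset: what is moved stays moved. The work goes in short steps, Python scripts to look and compute and a tool call to move; the robot and the scene stay as the last step left them, time stands still between calls to the robot, and variables do not carry over. Pictures are saved under pics/ and viewed, about 8 in all and at most 12, crops included, and the job is handed in when it is done.

Besides the shell and the picture viewer there is one more tool, called as name([rows], argument=value, ...), one row to a line, values as JSON. carry_out: Moves the arm, as the interface text tells. Its arguments: {"type":"object","properties":{"deltas":{"type":"array","items":{"type":"array","items":{"type":"number"}}},"squeeze":{"type":"number"}},"required":["deltas"]}

```bash
mkdir -p pics; ls
cat > h.py <<'E'
import numpy as np, cv2
from station import robot
from scipy.spatial.transform import Rotation as R
def cam(n):
    p=robot.camera_params(n); return np.array(p["mtx"]),np.array(p["world_to_cam"])
def back(n,u,v,d):
    K,T=cam(n); c=np.array([(u-K[0,2])/K[0,0]*d,(v-K[1,2])/K[1,1]*d,d,1]); return (np.linalg.inv(T)@c)[:3]
def cloud(n,dep):
    K,T=cam(n); v,u=np.mgrid[:dep.shape[0],:dep.shape[1]]
    P=np.stack([(u-K[0,2])/K[0,0]*dep,(v-K[1,2])/K[1,1]*dep,dep,np.ones_like(dep)],-1)
    return (P@np.linalg.inv(T).T)[...,:3]
def save(n,im): cv2.imwrite("pics/"+n+".png",im[...,::-1])
E
python3 - <<'E'
from h import *
ims=[]
for n in("scene","top"):
    im,d=robot.read_camera(n); np.save(n+"_d.npy",d); np.save(n+"_i.npy",im); save(n,im)
    for t in("bar_a_mid","seat_left","seat_right"):
        for r in robot.tip_of(n,t):
            u,v=r["location"]; dd=d[int(v),int(u)]
            print(n,t,r, back(n,u,v,dd).round(3))
    print(n,robot.spot_in(n,"bar_a_mid"))
o=robot.observe();print({k:np.round(x,3) for k,x in o.items()},robot.pinch_z)
E
```

```text
pics
scene bar_a_mid {'location': [371.3, 178.8], 'score': 0.62} [0.496 0.302 0.026]
scene seat_left {'location': [353.3, 226.5], 'score': 0.77} [ 0.55   0.17  -0.001]
scene seat_right {'location': [281.5, 294.8], 'score': 0.75} [ 0.57  -0.083  0.012]
scene [{'rect': [331.3, 173.4, 409.8, 188.8], 'score': 0.83}, {'rect': [116.6, 326.9, 231.8, 354.6], 'score': 0.61}]
top bar_a_mid {'location': [157.9, 203.0], 'score': 0.58} [0.499 0.307 0.023]
top seat_left {'location': [239.8, 162.8], 'score': 0.9} [0.614 0.112 0.001]
top seat_right {'location': [327.6, 159.3], 'score': 0.69} [ 0.628 -0.113 -0.   ]
top [{'rect': [124.9, 176.1, 192.9, 238.0], 'score': 0.92}]
{'time_s': np.float64(0.5), 'q': array([-1.253,  0.332, -0.065,  1.46 ,  0.022,  1.35 , -0.089]), 'qd': array([-0.003, -0.003,  0.001,  0.001, -0.   ,  0.002, -0.001]), 'effort': array([-0.0000e+00, -6.2474e+01,  4.9000e-02, -3.9156e+01,  1.6000e-02,
        2.0000e-03, -0.0000e+00]), 'tool_pos': array([0.209, 0.589, 0.231]), 'tcp_rot': array([ 0.17 ,  0.986,  0.   , -0.   ]), 'ft_force': array([1.699, 1.06 , 0.144]), 'torque': array([0.04 , 0.033, 0.019]), 'finger_gap': np.float64(0.999)} 0.0187
```

View pics/scene.png

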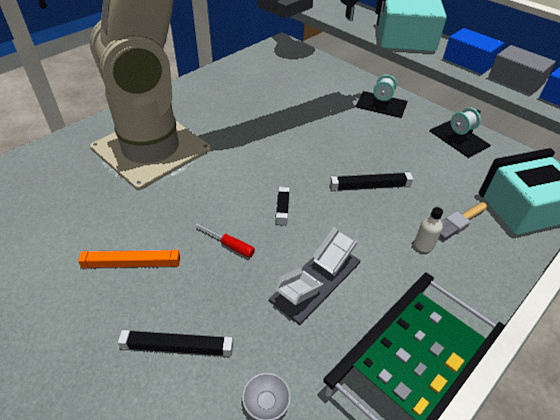

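View pics/top.png

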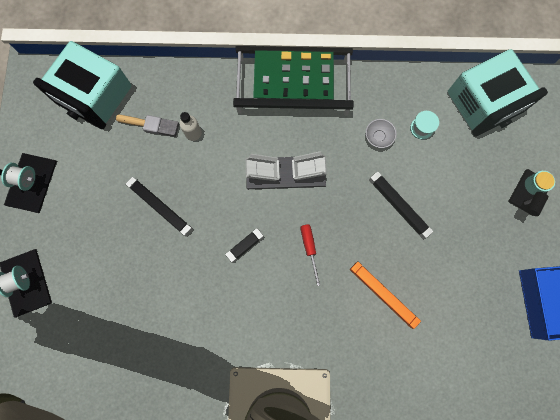

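Candidates in the top view are the long black bars at (158,207) and (401,205), the short black bar at (244,246), which is a bystander, and the orange look-alike at (385,295). I choose the long black bar at (158,207). The rest's left trough is at (263,169) and its right trough at (310,167). Next I measure the bar and the rest from depth.

Run:
```python
from h import *
im=np.load("top_i.npy");d=np.load("top_d.npy");P=cloud("top",d)
def rect(m,name):
    p=P[m]; q=p[:,:2]; r=cv2.minAreaRect((q*1000).astype(np.float32)); print(name,m.sum(),r,np.percentile(p[:,2],[5,50,95]).round(3))
def box(x0,y0,x1,y1):
    m=np.zeros(d.shape,bool);m[y0:y1,x0:x1]=1;return m
h=(P[...,2]>.015)&(P[...,2]<.04)&(d>0)
rect(h&box(115,165,200,245),"left"); rect(h&box(360,160,445,245),"right")
h2=(P[...,2]>.005)&(P[...,2]<.15)&(d>0)&box(235,145,340,195); rect(h2,"rest")
rect(h2&(P[...,2]>.04),"rest hi")
Q=P[h2]
for y in np.arange(-.14,.15,.02):
    s=Q[abs(Q[:,1]-y)<.006]
    if len(s): print(round(y,2),s[:,0].min().round(3),s[:,0].max().round(3),s[:,2].max().round(3), np.median(s[:,2]).round(3))
T=R.from_quat(robot.observe()["tcp_rot"]).as_matrix();print(T.round(3))
c=cv2.resize(im[135:255,100:350],None,fx=3.2,fy=3.2,interpolation=cv2.INTER_CUBIC);save("crop",c)
```

```text
left 838 ((492.3441162109375, 306.35595703125), (199.80404663085938, 25.65535545349121), 50.72794723510742) [0.023 0.026 0.03 ]
right 919 ((508.87518310546875, -290.4935302734375), (199.64373779296875, 27.757808685302734), 41.71017837524414) [0.019 0.026 0.03 ]
rest 2651 ((598.9054565429688, -9.064422607421875), (127.52452087402344, 265.64471435546875), 1.2690415382385254) [0.008 0.03  0.065]
rest hi 948 ((590.2815551757812, -5.691932678222656), (58.523712158203125, 194.83070373535156), 3.196495771408081) [0.041 0.053 0.073]
-0.14 0.546 0.635 0.007 0.006
-0.12 0.538 0.659 0.006 0.006
-0.1 0.545 0.664 0.073 0.051
-0.08 0.554 0.648 0.079 0.047
-0.06 0.544 0.645 0.068 0.037
-0.04 0.551 0.663 0.056 0.024
-0.02 0.55 0.638 0.043 0.012
0.0 0.549 0.628 0.016 0.011
0.02 0.54 0.646 0.05 0.029
0.04 0.547 0.645 0.063 0.031
0.06 0.544 0.65 0.073 0.041
0.08 0.533 0.661 0.081 0.053
0.1 0.533 0.622 0.006 0.005
0.12 0.561 0.659 0.007 0.005
[[-0.942  0.334  0.   ]
 [ 0.334  0.942  0.   ]
 [ 0.     0.    -1.   ]]
```

View pics/crop.png

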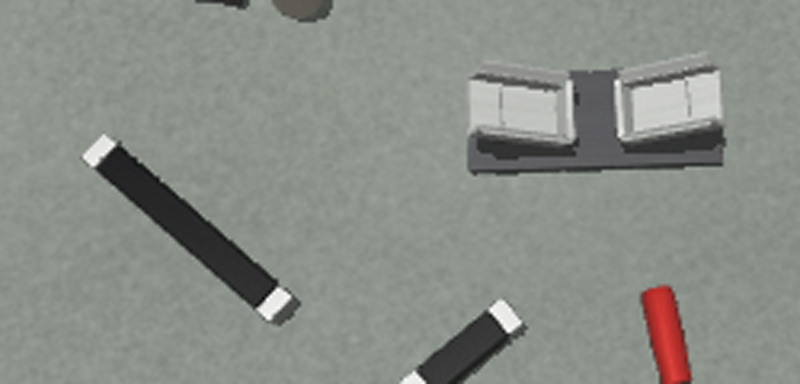

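The crop shows the chosen long black bar with caps at about (100,150) and (275,303), and the short bar and the rest separate from it. It measures 199.8 x 25.7 mm with its top at 26 mm, which matches the long bar. I move above it now.

carry_out([
  [-4.5, -2.1, 0, 8.5, 1],
  [-9, -4.3, 0, 17, 1],
  [-13.5, -6.4, 0, 25.5, 1],
  [-18, -8.6, 1, 34, 1],
  [-22.5, -10.7, 2, 42.5, 1],
  [-27, -12.9, 4, 51, 1],
  [-31.6, -15, 6, 59.5, 1],
  [-36.1, -17.2, 8, 68, 1],
])

```text
time_s: 1.3
tool_pos: [0.4838, 0.3141, 0.1562]
tcp_rot: [0.694, 0.72, 0.001, 0.0]
ft_force: [0.9, 0.5, 0.8]
finger_gap: 1.001
```

carry_out([
  [0, 0, 0, 8.5, 1],
  [0, 0, 0, 17, 1],
  [0, 0, 0, 25.5, 1],
  [0, 0, 0, 34, 1],
  [0, 0, 0, 41.8, 1],
  [0, 0, 0, 41.8, 1],
  [0, 0, 0, 41.8, 1],
])

```text
time_s: 2.0
tool_pos: [0.4825, 0.3156, 0.1565]
tcp_rot: [0.903, 0.43, 0.0, -0.0]
ft_force: [-0.8, -1.1, -0.2]
finger_gap: 1.002
```

```bash
cat >> h.py <<'E'
def fish(n,dep):
    K,T=cam(n); v,u=np.mgrid[:dep.shape[0],:dep.shape[1]]
    a=(u-K[0,2])/K[0,0]; b=(v-K[1,2])/K[1,1]; r=np.hypot(a,b)+1e-9
    t=np.minimum(r,1.4); X=dep*np.tan(t)*a/r; Y=dep*np.tan(t)*b/r
    P=np.stack([X,Y,dep,np.ones_like(dep)],-1); return (P@np.linalg.inv(T).T)[...,:3]
def st():
    o=robot.observe(); T=R.from_quat(o["tcp_rot"]).as_matrix()
    print("t",round(float(o["time_s"]),2),"p",np.round(o["tool_pos"],4),"x",T[:,0].round(4),"z",T[:,2].round(3),"yawx",np.degrees(np.arctan2(T[1,0],T[0,0])).round(2),"gap",round(float(o["finger_gap"]),3),"F",np.round(o["ft_force"],2),"M",np.round(o["torque"],3),"q",np.round(o["q"],2)); return o,T
E
python3 - <<'E'
from h import *
o,T=st(); P0=robot.camera_params("wrist")
im,d=robot.read_camera("wrist");P=fish("wrist",d)
save("wrist1",im)
m=(P[...,2]>.015)&(P[...,2]<.035)&(d>0)&(np.hypot(P[...,0]-.492,P[...,1]-.306)<.13)&(im.max(-1)<255)
n,l,s,c=cv2.connectedComponentsWithStats(m.astype(np.uint8))
for i in range(1,n):
    if s[i,4]>500: print(s[i],cv2.minAreaRect((P[l==i][:,:2]*1000).astype(np.float32)),np.median(P[l==i],0))
E
```

```text
t 2.0 p [0.4825 0.3156 0.1565] x [6.304e-01 7.763e-01 2.000e-04] z [ 0.  0. -1.] yawx 50.92 gap 1.002 F [-0.81 -1.14 -0.23] M [-0.023  0.029  0.015] q [-0.98  0.28  0.38  1.71 -0.11  1.17 -1.25]
[ 276   83   31  215 6113] ((493.4092102050781, 306.1240234375), (199.339599609375, 25.425418853759766), 50.85873794555664) [0.500858   0.31642976 0.02658176]
```

View pics/wrist1.png

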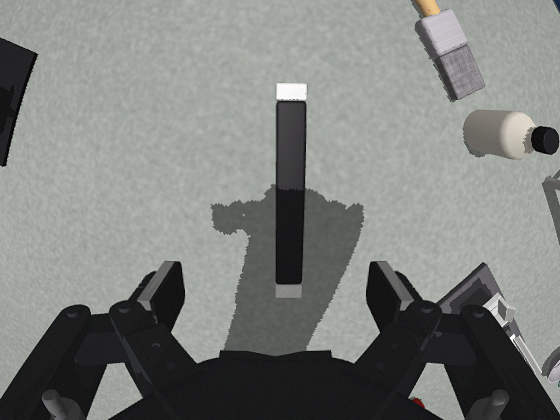

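The wrist view shows the bar with caps at (292,90) and (288,290), running along the picture between the pads, slightly right of the fingers' centre line. I centre on it, descend and grip.

carry_out([
  [0, 1.4, 3, 0, 1],
  [0, 1.4, 7, 0, 1],
  [0, 1.4, 11, 0, 1],
  [0, 1.4, 14, 0, 1],
  [0, 1.4, 15.3, 0, 1],
  [0, 1.4, 15.3, 0, 1],
  [0, 1.4, 15.3, 0, 1],
], squeeze=60)

```text
time_s: 2.75
tool_pos: [0.4942, 0.3071, 0.0048]
tcp_rot: [0.904, 0.428, 0.001, -0.0]
ft_force: [-0.4, -0.3, 0.6]
finger_gap: 0.998
```

carry_out([
  [0, 0, 0, 0, 0.2],
  [0, 0, 0, 0, 0.1],
  [0, 0, 0, 0, 0],
  [0, 0, 0, 0, 0],
  [0, 0, 0, 0, 0],
  [0, 0, 0, 0, 0],
])

```text
time_s: 3.35
tool_pos: [0.4937, 0.307, 0.0041]
tcp_rot: [0.904, 0.428, 0.0, -0.0]
ft_force: [-0.7, -0.4, 5.8]
finger_gap: 0.289
```

```bash
python3 -c "
from h import *
st()"
```

```text
t 3.35 p [0.4937 0.307  0.0041] x [0.6337 0.7736 0.001 ] z [ 0.001  0.001 -1.   ] yawx 50.68 gap 0.289 F [-0.74 -0.41  5.84] M [-0.069  0.319  0.005] q [-0.92  0.48  0.34  1.81 -0.2   0.88 -1.16]
```

carry_out([
  [0, 0, -1, 0, 0],
  [0, 0, -3, 0, 0],
  [0, 0, -6, 0, 0],
  [0, 0, -9, 0, 0],
  [0, 0, -12, 0, 0],
  [0, 0, -14, 0, 0],
  [0, 0, -14, 0, 0],
  [0, 0, -14, 0, 0],
])

```text
time_s: 4.15
tool_pos: [0.4931, 0.3065, 0.1431]
tcp_rot: [0.904, 0.428, -0.0, -0.0]
ft_force: [-0.3, 0.1, -2.7]
finger_gap: 0.292
```

carry_out([
  [0, 0, 0, 0, 0],
  [0, 0, 0, 0, 0],
  [0, 0, 0, 0, 0],
])

```text
time_s: 4.45
tool_pos: [0.493, 0.3064, 0.1425]
tcp_rot: [0.904, 0.428, -0.001, 0.0]
ft_force: [0.5, 0.2, -1.7]
finger_gap: 0.292
```

Run:
```python
from h import *
o,T=st()
print("tool frame F",(T.T@o["ft_force"]).round(2),"M",(T.T@o["torque"]).round(3))
im,d=robot.read_camera("wrist");P=fish("wrist",d)
save("wrist2",im)
c=o["tool_pos"]; rel=(P-c)@T
m=(abs(rel[...,1])<.013)&(abs(rel[...,0])<.13)&(rel[...,2]<.05)&(rel[...,2]>-.08)&(d>0)
for s in np.arange(-.11,.12,.02):
    k=m&(abs(rel[...,0]-s)<.01)
    if k.sum()>5: print(s.round(2),k.sum(),np.median(rel[k],0).round(4))
```

```text
t 4.45 p [0.493  0.3064 0.1425] x [ 0.6338  0.7735 -0.0015] z [-0.001 -0.001 -1.   ] yawx 50.67 gap 0.292 F [ 0.46  0.21 -1.67] M [ 0.069 -0.072  0.015] q [-0.96  0.31  0.39  1.71 -0.13  1.15 -1.22]
tool frame F [0.46 0.23 1.67] M [-0.012  0.099 -0.015]
-0.03 1458 [-0.0282  0.0002 -0.0226]
-0.01 2273 [-0.0088 -0.0002 -0.0227]
0.01 4181 [ 0.0103 -0.001  -0.0232]
0.03 2954 [ 0.0304  0.0007 -0.0227]
0.05 3324 [ 0.0502  0.0007 -0.0227]
0.07 3532 [ 0.0701  0.0007 -0.0228]
0.09 3300 [ 0.0894  0.0008 -0.0229]
```

View pics/wrist2.png

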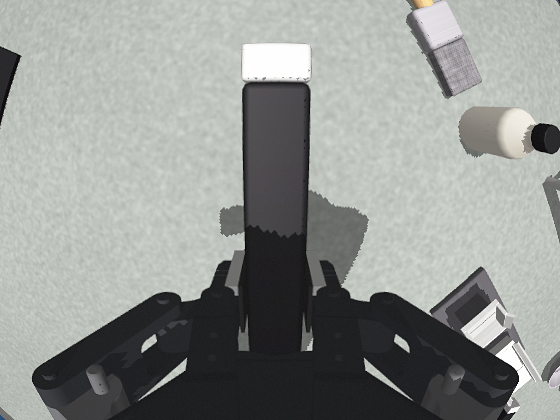

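The bar lies level in the grip. Force -1.7 N and tool-frame My +0.099 N m mean the heavy end is at tool -x (r×F: My = -rx·F gives rx ≈ -58 mm, which matches the sheet). I try a light squeeze to see if the bar droops, which would confirm the end and give some tilt.

carry_out([
  [0, 0, 0, 0, 0],
  [0, 0, 0, 0, 0],
  [0, 0, 0, 0, 0],
], squeeze=20)

```text
time_s: 4.8
tool_pos: [0.4934, 0.3066, 0.1434]
tcp_rot: [0.904, 0.428, -0.0, -0.0]
ft_force: [0.3, -0.1, -2.4]
finger_gap: 0.29
```

```bash
cat >> h.py <<'E'
def tilt():
    o,T=st(); print("tool F",(T.T@o["ft_force"]).round(2),"M",(T.T@o["torque"]).round(3))
    im,d=robot.read_camera("wrist");P=fish("wrist",d); rel=(P-o["tool_pos"])@T
    m=(abs(rel[...,1])<.012)&(rel[...,0]<.13)&(rel[...,0]>.02)&(rel[...,2]<.05)&(rel[...,2]>-.12)&(d>0)
    if m.sum()>50:
        p=np.polyfit(rel[m][:,0],rel[m][:,2],1); print("tilt deg (light end up +)",-np.degrees(np.arctan(p[0])),"z at 0",p[1],"xmax",rel[m][:,0].max())
    return im
E
python3 -c "
from h import *
tilt();tilt()"
```

```text
t 4.8 p [0.4934 0.3066 0.1434] x [0.6337 0.7735 0.    ] z [-0.  0. -1.] yawx 50.67 gap 0.29 F [ 0.34 -0.15 -2.42] M [ 0.118 -0.099 -0.012] q [-0.96  0.31  0.39  1.71 -0.13  1.15 -1.22]
tool F [0.1  0.36 2.42] M [-0.002  0.154  0.012]
tilt deg (light end up +) -1.8881893548180884 z at 0 -0.02492888912264555 xmax 0.0994220831406151
t 4.85 p [0.4934 0.3067 0.1435] x [6.338e-01 7.735e-01 1.000e-04] z [ 0.  0. -1.] yawx 50.67 gap 0.291 F [ 0.31 -0.82 -3.2 ] M [ 0.11  -0.067 -0.033] q [-0.96  0.31  0.39  1.71 -0.13  1.15 -1.22]
tool F [-0.44  0.76  3.2 ] M [0.018 0.127 0.033]
tilt deg (light end up +) -2.284995369418744 z at 0 -0.02543142369304156 xmax 0.09937957052090593
```

carry_out([
  [0, 0, 0, 0, 0],
  [0, 0, 0, 0, 0],
  [0, 0, 0, 0, 0],
  [0, 0, 0, 0, 0],
  [0, 0, 0, 0, 0],
  [0, 0, 0, 0, 0],
])

```text
time_s: 5.5
tool_pos: [0.4934, 0.3067, 0.1435]
tcp_rot: [0.904, 0.428, 0.0, -0.0]
ft_force: [0.6, 0.0, -1.5]
finger_gap: 0.29
```

```bash
cat >> h.py <<'E'
def tilt2():
    o,T=st(); print("tool F",(T.T@o["ft_force"]).round(2),"M",(T.T@o["torque"]).round(3))
    im,d=robot.read_camera("wrist");P=fish("wrist",d); rel=(P-o["tool_pos"])@T
    m=(abs(rel[...,1])<.01)&(rel[...,2]<.05)&(rel[...,2]>-.12)&(d>0)
    print([(s,int(k.sum()),round(float(np.median(rel[k][:,2])),4)) for s in (-.03,-.02,.02,.03,.04,.05,.06,.07,.08,.09) for k in [m&(abs(rel[...,0]-s)<.004)] if k.sum()>3])
    return im
E
python3 -c "
from h import *
tilt2();tilt2()"
```

```text
t 5.5 p [0.4934 0.3067 0.1435] x [6.338e-01 7.735e-01 1.000e-04] z [ 0.  0. -1.] yawx 50.67 gap 0.29 F [ 0.58  0.05 -1.46] M [ 0.113 -0.082  0.009] q [-0.96  0.31  0.39  1.71 -0.13  1.15 -1.22]
tool F [0.4  0.42 1.46] M [ 0.009  0.14  -0.009]
[(-0.03, 522, -0.0225), (-0.02, 606, -0.0225), (0.02, 2224, -0.0923), (0.03, 967, -0.0224), (0.04, 1041, -0.0225), (0.05, 1096, -0.0225), (0.06, 1146, -0.0225), (0.07, 1157, -0.0225), (0.08, 1128, -0.0224), (0.09, 1153, -0.0228)]
t 5.55 p [0.4934 0.3066 0.1435] x [0.6338 0.7735 0.    ] z [-0.  0. -1.] yawx 50.67 gap 0.292 F [ 0.81  0.15 -2.11] M [ 0.131 -0.109  0.009] q [-0.96  0.31  0.39  1.71 -0.13  1.15 -1.22]
tool F [0.62 0.53 2.11] M [-0.001  0.171 -0.009]
[(-0.03, 531, -0.0225), (-0.02, 600, -0.0225), (0.02, 2206, -0.0922), (0.03, 958, -0.0226), (0.04, 1049, -0.0225), (0.05, 1101, -0.0226), (0.06, 1141, -0.0225), (0.07, 1137, -0.0226), (0.08, 1109, -0.0224), (0.09, 1148, -0.0228)]
```

No slip and the moment is steady (My +0.10 to +0.17), so the heavy end is at tool -x and the left cradle suits it. I refine the rest's pose from the clean pictures saved earlier.

Run:
```python
from h import *
for n in("top","scene"):
    im=np.load(n+"_i.npy");d=np.load(n+"_d.npy");P=cloud(n,d)
    reg=(d>0)&(P[...,0]>.5)&(P[...,0]<.68)&(P[...,1]>-.14)&(P[...,1]<.14)&(P[...,2]>.012)&(P[...,2]<.09)
    m=reg&(im.min(-1)>95)
    Q=P[m]
    for nm,sg in(("left",1),("right",-1)):
        q=Q[(Q[:,1]*sg>.01)]; r=cv2.minAreaRect((q[:,:2]*1000).astype(np.float32)); print(n,nm,len(q),r,q.min(0).round(3),q.max(0).round(3))
        # wall tops: points high above floor line: floor height = a - tan30*dist
        lo=np.percentile(q[:,0],[1,5,50,95,99]).round(4); print("  xpct",lo,"y pct",np.percentile(q[:,1],[1,5,95,99]).round(4))
        # per y-slice: x-profile of height
        for y in (.03,.045,.06,.075,.085):
            s=q[abs(q[:,1]-sg*y)<.004]
            if len(s)<8: continue
            fl=np.percentile(s[:,2],25); hi=s[s[:,2]>fl+.009]
            print("   y",sg*y,"floor",fl.round(4),"x",s[:,0].min().round(4),s[:,0].max().round(4),"near wall",np.median(hi[hi[:,0]<.595][:,0]).round(4),"far",np.median(hi[hi[:,0]>.595][:,0]).round(4))
    b=(d>0)&(P[...,0]>.5)&(P[...,0]<.69)&(abs(P[...,1])<.14)&(P[...,2]<.04)&(P[...,2]>-.01)&(im.max(-1)<100)&(im.max(-1)>60)&(im.max(-1)-im.min(-1)<25)
    k,l,s,_=cv2.connectedComponentsWithStats(b.astype(np.uint8)); i=1+s[1:,4].argmax(); q=P[l==i]
    print(n,"base",len(q),cv2.minAreaRect((q[:,:2]*1000).astype(np.float32)),np.median(q[:,2]))
im=np.load("top_i.npy");save("rest",cv2.resize(im[145:197,236:338],None,fx=7.5,fy=7.5,interpolation=cv2.INTER_CUBIC))
```

```text
top left 709 ((586.6321411132812, 52.69835662841797), (75.76144409179688, 84.11956787109375), 3.716536045074463) [0.547 0.01  0.012] [0.627 0.093 0.081]
  xpct [0.5575 0.5605 0.5896 0.6124 0.6149] y pct [0.011  0.0155 0.0881 0.091 ]
   y 0.03 floor 0.0241 x 0.5602 0.6156 near wall 0.5626 far 0.611
   y 0.045 floor 0.0332 x 0.5586 0.615 near wall 0.5616 far 0.61
   y 0.06 floor 0.0413 x 0.5576 0.6136 near wall 0.5607 far 0.6093
   y 0.075 floor 0.05 x 0.5472 0.6136 near wall 0.5601 far 0.6088
   y 0.085 floor 0.0545 x 0.5575 0.6084 near wall 0.5605 far 0.6071
top right 715 ((588.8726196289062, -62.328399658203125), (67.0046157836914, 82.10035705566406), 2.5808005332946777) [ 0.555 -0.104  0.013] [ 0.623 -0.021  0.079]
  xpct [0.5647 0.5676 0.5968 0.6185 0.6213] y pct [-0.1009 -0.0979 -0.0259 -0.0211]
   y -0.03 floor 0.0286 x 0.5635 0.621 near wall 0.5667 far 0.6164
   y -0.045 floor 0.0272 x 0.5633 0.6212 near wall 0.5663 far 0.6157
   y -0.06 floor 0.0352 x 0.5647 0.6225 near wall 0.5669 far 0.6172
   y -0.075 floor 0.0441 x 0.5652 0.6218 near wall 0.5692 far 0.6166
   y -0.085 floo
[... 787 characters left out ...]
0922851562, -56.92694854736328), (61.27577209472656, 90.92184448242188), 3.2003417015075684) [ 0.561 -0.103  0.012] [ 0.622 -0.01   0.08 ]
  xpct [0.565  0.5677 0.5876 0.6184 0.6207] y pct [-0.1014 -0.0996 -0.0254 -0.0217]
   y -0.03 floor 0.0259 x 0.5645 0.6198 near wall 0.5706 far 0.6169
   y -0.045 floor 0.0282 x 0.5639 0.6204 near wall 0.5693 far 0.6168
   y -0.06 floor 0.0363 x 0.5646 0.6207 near wall 0.5702 far 0.6197
   y -0.075 floor 0.0457 x 0.5656 0.6221 near wall 0.5705 far 0.6198
   y -0.085 floor 0.0505 x 0.5614 0.6225 near wall 0.571 far 0.6201
scene base 957 ((590.910888671875, -4.229362487792969), (78.5948486328125, 198.67591857910156), 3.514979600906372) 0.011128830824596148
```

View pics/rest.png

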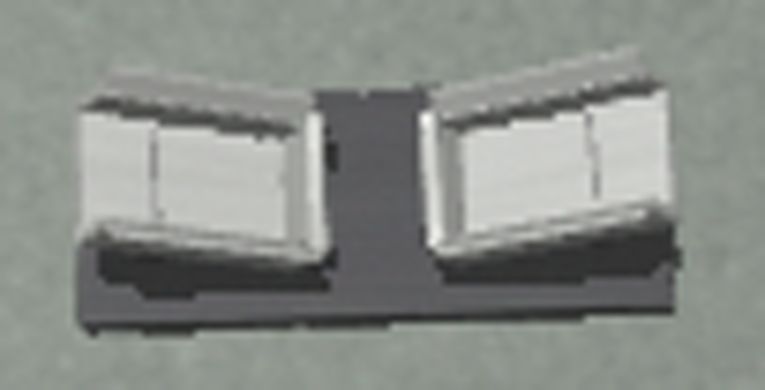

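The crop shows the left trough at (80-320, 70-260), foot toward the middle, and agrees with the fit: middle about (0.590,-0.0055), yaw about 3.2°, left seat about (0.584,0.104). I carry the bar over it with the heavy end inward, about 14 mm upslope of the seat because it will be level.

carry_out([
  [-0.5, 1, 0, -4, 0],
  [-1.9, 4, 0, -10, 0],
  [-3.5, 7.5, 0, -17, 0],
  [-5.1, 11, 0, -24, 0],
  [-6.8, 14.5, 0, -31, 0],
  [-8.3, 17.7, 0, -37, 0],
  [-8.9, 18.9, 0, -42.5, 0],
  [-8.9, 18.9, 0, -42.5, 0],
], squeeze=60)

```text
time_s: 6.4
tool_pos: [0.584, 0.1148, 0.1435]
tcp_rot: [0.688, 0.726, -0.0, 0.0]
ft_force: [-0.4, -0.0, -1.7]
finger_gap: 0.295
```

carry_out([
  [0, 0, 0, 0, 0],
  [0, 0, 0, 0, 0],
  [0, 0, 0, 0, 0],
])

```text
time_s: 6.7
tool_pos: [0.5827, 0.1195, 0.1434]
tcp_rot: [0.687, 0.727, 0.0, -0.0]
ft_force: [-1.5, -0.5, -1.9]
finger_gap: 0.294
```

Run:
```python
from h import *
o,T=st(); print("tool F",(T.T@o["ft_force"]).round(2),"M",(T.T@o["torque"]).round(3))
e=np.array([.583,.1183,0])-o["tool_pos"]; print("need tool dxyz cm",(T.T@e*100).round(2))
im,_=robot.read_camera("scene"); save("s2",cv2.resize(im[130:350,220:450],None,fx=2.6,fy=2.6))
```

```text
t 6.7 p [0.5827 0.1195 0.1434] x [-5.630e-02  9.984e-01  5.000e-04] z [-0.  0. -1.] yawx 93.23 gap 0.294 F [-1.47 -0.51 -1.9 ] M [ 0.13   0.031 -0.002] q [-0.59  0.34  0.38  1.67 -0.14  1.16 -0.12]
tool F [-0.43 -1.49  1.9 ] M [0.024 0.131 0.002]
need tool dxyz cm [-0.13  0.03 14.34]
```

View pics/s2.png

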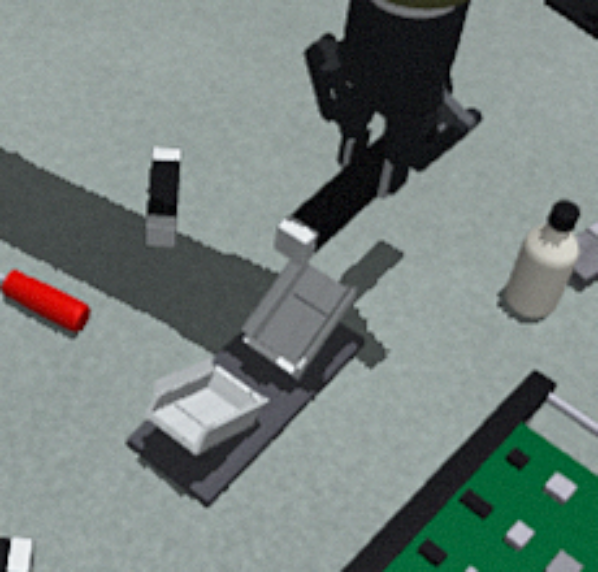

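The bar is level over the left trough with its heavy end inward, its inner cap at (295,240) of the crop. I descend to just above contact, then ease down.

carry_out([
  [-0.1, 0, 2, 0, 0],
  [-0.1, 0, 4.5, 0, 0],
  [-0.1, 0, 6.5, 0, 0],
  [-0.1, 0, 7.6, 0, 0],
  [-0.1, 0, 7.6, 0, 0],
])

```text
time_s: 7.25
tool_pos: [0.5822, 0.1173, 0.0661]
tcp_rot: [0.687, 0.727, -0.001, -0.001]
ft_force: [0.2, 0.3, -1.8]
finger_gap: 0.288
```

carry_out([
  [0, 0, 0.3, 0, 0],
  [0, 0, 0.5, 0, 0],
  [0, 0, 0.6, 0, 0],
  [0, 0, 0.6, 0, 0],
  [0, 0, 0.6, 0, 0],
])

```text
time_s: 7.75
tool_pos: [0.5837, 0.1172, 0.0621]
tcp_rot: [0.687, 0.726, 0.001, 0.0]
ft_force: [0.7, 0.4, 1.4]
finger_gap: 0.297
```

```bash
python3 -c "
from h import *
o,T=st(); print('tool F',(T.T@o['ft_force']).round(2),'M',(T.T@o['torque']).round(3))"
```

```text
t 7.75 p [0.5837 0.1172 0.0621] x [-5.540e-02  9.985e-01  5.000e-04] z [ 0.001  0.001 -1.   ] yawx 93.17 gap 0.297 F [0.67 0.44 1.44] M [ 0.124 -0.007 -0.02 ] q [-0.57  0.43  0.36  1.74 -0.18  1.   -0.09]
tool F [ 0.4   0.7  -1.44] M [-0.014  0.124  0.02 ]
```

carry_out([
  [0, 0, 0.1, 0, 0],
  [0, 0, 0.2, 0, 0],
  [0, 0, 0.2, 0, 0],
  [0, 0, 0.2, 0, 0],
])

```text
time_s: 8.15
tool_pos: [0.5839, 0.1174, 0.0615]
tcp_rot: [0.687, 0.726, 0.001, 0.0]
ft_force: [-5.6, 0.4, 17.7]
finger_gap: 0.294
```

```bash
python3 -c "
from h import *
im=tilt2()
o=robot.observe(); print(o['ft_force'],o['torque'])
save('w3',im)
im,_=robot.read_camera('scene'); save('s3',cv2.resize(im[110:310,240:440],None,fx=3,fy=3,interpolation=cv2.INTER_CUBIC))"
```

```text
t 8.15 p [0.5839 0.1174 0.0615] x [-0.0553  0.9985  0.0011] z [ 0.001  0.001 -1.   ] yawx 93.17 gap 0.294 F [-5.59  0.38 17.67] M [-0.324  1.492 -0.125] q [-0.57  0.43  0.36  1.74 -0.18  1.   -0.09]
tool F [  0.71  -5.54 -17.68] M [ 1.507 -0.241  0.126]
[(-0.03, 546, -0.0229), (-0.02, 595, -0.0229), (0.02, 2140, -0.0934), (0.03, 978, -0.0223), (0.04, 1042, -0.0222), (0.05, 1101, -0.0222), (0.06, 1134, -0.0221), (0.07, 1128, -0.022), (0.08, 1088, -0.0217), (0.09, 1135, -0.0219)]
[-6.37142317 -0.94033906 17.45016121] [-0.38652149  1.42330249 -0.20798285]
```

View pics/s3.png

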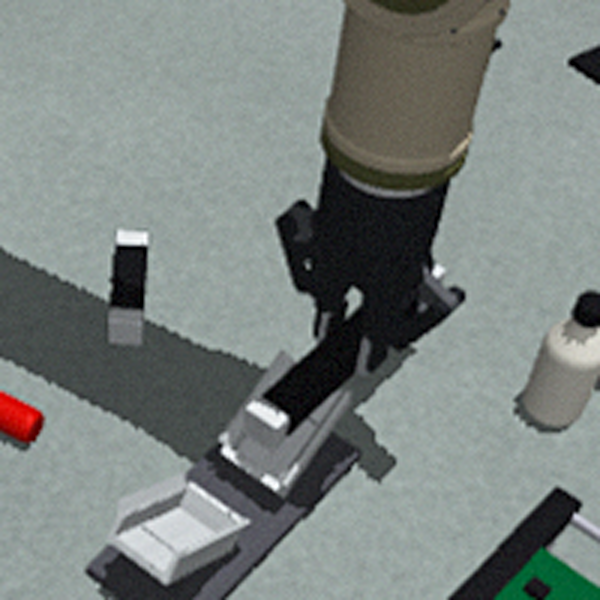

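Pressing changed Mx by about -0.48 N m, so an upward push at the inner end reads negative. The earlier positive moment therefore confirms the heavy end is inward. The side force of -5.6 N says the bar touches the +x wall. I back off, shift 3 mm toward -x and retry.

carry_out([
  [0, 0, -0.5, 0, 0],
  [0, -0.3, -0.6, 0, 0],
  [0, -0.3, -0.6, 0, 0],
  [0, -0.3, -0.3, 0, 0],
  [0, -0.3, -0.1, 0, 0],
  [0, -0.3, 0, 0, 0],
  [0, -0.3, 0, 0, 0],
])

```text
time_s: 8.95
tool_pos: [0.5804, 0.1171, 0.0613]
tcp_rot: [0.687, 0.726, 0.0, -0.0]
ft_force: [-10.6, -0.4, 22.6]
finger_gap: 0.295
```

```bash
python3 -c "
from h import *
st()"
```

```text
t 8.95 p [0.5804 0.1171 0.0613] x [-0.0552  0.9985  0.001 ] z [ 0.     0.001 -1.   ] yawx 93.16 gap 0.295 F [-10.62  -0.36  22.57] M [-0.6    2.241 -0.274] q [-0.57  0.42  0.36  1.75 -0.17  1.   -0.09]
```

The moments place the contact on the trough edge 20-26 mm inward, at floor height (bar bottom about 58 mm). The side force is likely friction from the arm giving way under load. I shift back 2 mm, ease off the pressure, and open slightly so the bar tips while the fingers still guide it.

carry_out([
  [0, 0, -0.3, 0, 0],
  [0, 0.2, -0.3, 0, 0],
  [0, 0.2, -0.1, 0, 0],
  [0, 0.2, -0.1, 0, 0],
  [0, 0.2, -0.1, 0, 0],
])

```text
time_s: 9.45
tool_pos: [0.5826, 0.1172, 0.0615]
tcp_rot: [0.687, 0.726, 0.0, -0.0]
ft_force: [-6.2, 0.0, 15.4]
finger_gap: 0.289
```

carry_out([
  [0, 0, 0, 0, 0.31],
  [0, 0, 0, 0, 0.34],
  [0, 0, 0, 0, 0.37],
  [0, 0, 0, 0, 0.38],
  [0, 0, 0, 0, 0.38],
  [0, 0, 0, 0, 0.38],
  [0, 0, 0, 0, 0.38],
  [0, 0, 0, 0, 0.38],
], squeeze=20)

```text
time_s: 10.25
tool_pos: [0.5822, 0.1171, 0.0605]
tcp_rot: [0.687, 0.726, 0.0, -0.0]
ft_force: [-1.0, -0.2, -0.1]
finger_gap: 0.379
```

```bash
python3 -c "
from h import *
im=tilt2()
im,_=robot.read_camera('scene'); save('s4',cv2.resize(im[110:310,240:440],None,fx=3,fy=3,interpolation=cv2.INTER_CUBIC))"
```

```text
t 10.25 p [0.5822 0.1171 0.0605] x [-5.540e-02  9.985e-01  1.000e-04] z [ 0.  0. -1.] yawx 93.18 gap 0.379 F [-1.02 -0.18 -0.11] M [-0.03  -0.028  0.039] q [-0.57  0.43  0.36  1.75 -0.18  1.   -0.09]
tool F [-0.12 -1.03  0.11] M [-0.026 -0.032 -0.039]
[(-0.03, 270, -0.0275), (-0.02, 349, -0.0335), (0.02, 1963, -0.0926), (0.03, 1270, -0.0621), (0.04, 1785, -0.0676), (0.05, 2561, -0.0734), (0.06, 3484, -0.0795), (0.07, 4062, -0.08), (0.08, 1049, -0.0657)]
```

View pics/s4.png

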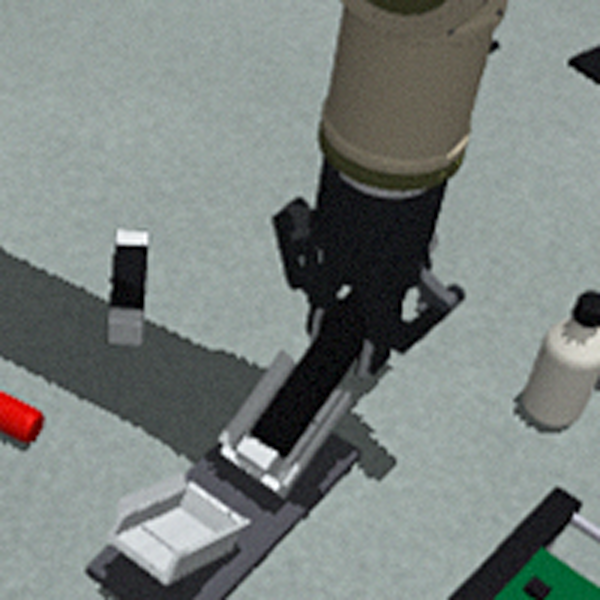

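The bar has tipped to 30° and lies in the trough with no load on the tool. I open wider and withdraw straight up.

carry_out([
  [0, 0, 0, 0, 0.5],
  [0, 0, 0, 0, 0.6],
  [0, 0, -1, 0, 0.6],
  [0, 0, -4, 0, 0.6],
  [0, 0, -8, 0, 0.6],
  [0, 0, -12, 0, 0.6],
  [0, 0, -15, 0, 0.6],
  [0, 0, -15, 0, 0.6],
])

```text
time_s: 11.15
tool_pos: [0.5845, 0.1172, 0.2162]
tcp_rot: [0.687, 0.726, 0.004, 0.002]
ft_force: [0.7, 0.5, 0.1]
finger_gap: 0.598
```

carry_out([
  [4, -2, -2, 0, 0.6],
  [8, -4, -4, 0, 0.6],
  [12, -8, -6, 0, 0.6],
  [16, -12, -8, 0, 0.6],
  [20, -16, -10, 0, 0.6],
  [24, -20, -10, 0, 0.6],
  [26, -22, -10, 0, 0.6],
  [26, -22, -10, 0, 0.6],
])

```text
time_s: 11.95
tool_pos: [0.3434, 0.3682, 0.311]
tcp_rot: [0.685, 0.729, 0.0, -0.001]
ft_force: [0.3, 0.2, 0.5]
finger_gap: 0.602
```

Run:
```python
from h import *
st()
u=np.array([.056,-.998,0]); c30,s30=np.cos(np.pi/6),.5
X=u*c30+np.array([0,0,-s30]); Z=u*s30+np.array([0,0,c30]); Y=np.cross(Z,X); seat=np.array([.5838,.1043,.082])
for n in("top","scene"):
    im,d=robot.read_camera(n);P=cloud(n,d);r=(P-seat)@np.stack([X,Y,Z],1)
    m=(d>0)&(abs(r[...,1])<.03)&(abs(r[...,0])<.14)&(r[...,2]>.0075)&(r[...,2]<.025)
    k=m&(abs(r[...,2]-.013)<.005); q=r[k]
    print(n,k.sum(),"x",np.percentile(q[:,0],[1,50,99]).round(4),"y",np.percentile(q[:,1],[1,50,99]).round(4),"z",np.median(q[:,2]).round(4),"rect",cv2.minAreaRect((q[:,:2]*1000).astype(np.float32)))
    if n=="scene": save("s5",cv2.resize(im[90:370,100:440],None,fx=2.1,fy=2.1,interpolation=cv2.INTER_CUBIC))
```

```text
t 11.95 p [0.3434 0.3682 0.311 ] x [-0.0629  0.998   0.0016] z [-0.001  0.002 -1.   ] yawx 93.6 gap 0.602 F [0.33 0.18 0.54] M [-0.001 -0.066  0.046] q [-1.03  0.03  0.12  1.65 -0.    1.46 -0.84]
top 930 x [-0.1002  0.0002  0.0963] y [-0.0279 -0.0018  0.0268] z 0.0128 rect ((-0.9174575805664062, -0.2184734344482422), (57.969173431396484, 202.2155303955078), 89.34957122802734)
scene 1368 x [-0.0993  0.0102  0.0969] y [-0.0278  0.      0.027 ] z 0.0127 rect ((0.27764129638671875, -0.11821174621582031), (57.26211166381836, 205.41941833496094), 89.58822631835938)
```

View pics/s5.png

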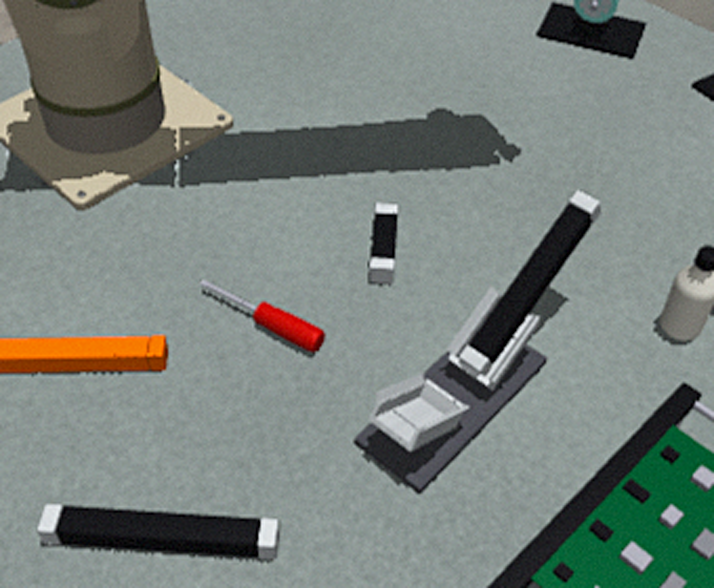

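The picture shows the bar lying along the left trough, its lower cap at the foot stop (475,357) and its upper cap at (585,205). The other bars have not moved. Measured from its home position, the bar is within about 1 mm along the slope and lies flush with the floor. I hand in.

```bash
python3 -c "
from h import *
print(robot.close_job())"
```

```text
the job is handed in; nothing more can be done
None
```

The job is handed in at about 12 s on the robot's clock. I picked up the left long bar by its middle and felt about 0.13 N m toward its tool -x end. I laid it level on the left cradle's edge with that end inward and opened the fingers, and it tipped into the trough.

- **Resting place:** From the top and scene cameras the bar lies at 30°, centred within about 1 mm of home along the slope. Its top face is 12.8 mm above the seat point (13 mm expected), and its lower end is at the foot stop. The tool was clear and unloaded, and the last picture showed the second long bar, the short bar and the orange one in place.
- **Heavy end:** Pressing on the trough edge showed which way the moment reads, which agreed with the heavy end being inward. The bar also tipped that way when released.
- **Checks that failed or disagreed:**
  - At 20 N grip the bar did not droop, so that test told nothing.
  - While pressing on the trough I read a side force of up to 11 N and 23 N upward. I first took the side force for wall contact, but the moments fitted friction better. Both were well below the limits.
  - The final sideways reading also took in the trough walls, so how well the bar is centred across the trough was judged only from the picture and the median.

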